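# Get the rinse-aid bottle out of the safety-latched chemical cupboard

## Task

Get the tall bottle out of the small chemical cupboard: pull the door ajar until its hidden safety catch stops it, reach into the gap and push the catch down while you pull the door on, and swing it wide open, about square to the cupboard. Then take the tall bottle from the caddy on the back of the door and set it down gently, standing upright inside the drip tray; leave the door open and the squat jar standing in the caddy.

Things in the scene. Friction and masses are not known exactly. Their poses are not given: they have to be found in the camera images.
- door (a joint): door angle, rad: 0 shut, grows as the free edge swings out towards the robot (clockwise from above), to 1.75. Stays where it is left (0.15 N m friction). With the catch up it stops at about 0.23, where the gap between door and cupboard is about 50 mm at the catch.
- catch (a joint): how far the safety catch is pushed down, m: 0 up (sprung), 0.018 fully down; 3.5 N to start, 6 N at the bottom. From 0.010 its hook passes under the strike; best pushed 0.014 or more before pulling. Keep it down from door angle 0.23 to about 0.45; beyond that it does not matter.
- hinge (a point): point on the door's vertical hinge line (left edge), in the plane of its inner face, 250 mm above the table, level with the door's top edge. Its axes are the door's and turn with it: z up, -y from hinge to free edge, -x out of the outer face (towards the robot when shut), +x out of the inner face. Door 265 mm wide, 16 mm thick (outer face at x = -16 mm), steel.
- handle (a point): centre of the dark bar handle on the door's outer face, turns with the door (axes as hinge): level round bar, 10 mm thick, 110 mm long along the door, its axis 45 mm off the outer face, 225 mm above the table, centred 205 mm from the hinge line. Can be pinched from above.
- catch_top (a point): point on the top of the catch's level black thumb plate, 30 mm behind the door's inner face, 222 mm from the hinge line; moves with door and catch (axes as hinge). Up, it is 222 mm above the table. The plate is 36 mm wide and runs 4 to 87 mm behind the inner face (clear over the first 75 mm, then a 12 mm hook). Slides straight down. Seen from above in the gap once ajar.
- caddy (a point): centre of the floor of the white caddy on the door's inner face (axes as hinge), 80 mm above the table, 105 mm from the hinge line, 38 mm from the inner face. Two open-topped pockets side by side, centres 40 mm to either side along the door, each about 75 by 72 mm, walls 30 mm high. Bottle in one, jar in the other; which is which varies.
- bottle_mid (a point): centre, half-way up, of the tall white bottle: 150 mm tall, body 54 mm across up to 90 mm, neck 32 mm across, and a round cap 36 mm across over the top 34 mm. About 0.3 kg. z is its axis. Carried in the caddy when the door moves. Its top is 20 mm below the top edge of the door.
- jar_mid (a point): centre, half-way up, of the squat white jar: 75 mm tall, 57 mm across. About 0.25 kg.
- tray_in (a point): centre of the inner floor (4 mm above the table) of the square shallow black plastic drip tray, 170 mm outside, walls 4 mm thick, rim 20 mm above the table; x and y along its sides. Fixed.
- cupboard: small grey cupboard, open front covered by the door: 270 mm wide (y), 200 mm deep (x), 250 mm high; origin under its centre, front towards -x. Fixed. A strike block under its roof, just inside the front at the door's free side, holds the catch's hook.
There are look-alikes about, which are no part of the job. Of the things that look like the part that bears tray_in, the larger one is meant.

How it is judged:
By the outcome, as a careful person would: the job done as asked, in the order asked, and still so for the second after the job is handed in, with the robot touching nothing.
It also fails if it takes over 69 s, if anything falls off the work surface, if the arm or the gripper's body presses on something with over 40 N, if the wrist force passes 120 N, or if a joint passes its speed limit or range.

## Robot

A 6-joint arm with a two-finger parallel gripper is mounted at the origin on the work surface. World frame = base frame: x ahead of the robot, y to its left, z up, the work surface at z = 0. Lengths are in mm, angles in rad, forces in N, time in s.
With the tool pointing down it reaches from about 275 to 1000 mm from the base axis. Payload 8.4 kg.
Tool frame: the origin (TCP) lies midway between the tips of the shut fingers; the grasp point (between the pads) lies 19 mm behind it; z points along the fingers, y is the line along which they close (so a half turn about z gives the same grasp; the last joint's range is limited). The gripper opens to 85 mm and grips with 20 to 120 N. Pads are 22 mm wide; open, the fingers measure 114 mm over their backs; the gripper's body (76 mm by 85 mm) begins 54 mm behind the grasp point. The pads swing forward as they close: fully open they stand 13 mm farther back than shut.
Start: joints at [1.336, 0.353, 1.633, -0, 1.155, -0.002], TCP at [144.188, 608.143, 231.281] pointing down, gripper open.
Joint ranges: [-2.63, 2.63], [-0.92, 2.1], [0.06, 2.66], [-1.3, 4.44], [0, 2.69], [-3.02, 3.02]. Speed limits (rad/s): [2.22, 2.22, 2.79, 3.14, 3.14, 3.14].

## Interface

Orientations are given as [roll, pitch, yaw] about the fixed x, y, z axes, in that order (R = Rz(yaw) Ry(pitch) Rx(roll)).
In Python, from rig import r gives the robot as it stands.
- The arm moves only by the shell command python3 -m inch 'ROWS' [OPENING] [FORCE]. ROWS is JSON, a list that holds one entry, the list of rows, each a list of 6 numbers: the shift along the tool's x, y, z scaled (see below), then the turn, a rotation vector about the tool's x, y, z scaled (see below). In form: [[[tx, ty, tz, wx, wy, wz], ...]]. A call has 1 to 8 rows; each row is the pose to reach, as a shift and turn from the pose commanded when the call began, along the tool's axes at that moment, turning the shorter way round; what a row does not reach only later rows make up. The controller multiplies each number of a shift by 20 cm and each number of a turn by pi rad. A row lasts 1/12 s, in which the tool goes at most 41.7 mm and 7.16 degrees, less where a joint would pass 70% of its speed; a pose out of reach is approached as far as the arm can. A call with a number of a shift or a turn outside -1 to 1 is refused whole. A call with a gripper value outside its range is refused whole. OPENING is the gripper's target within -1 to 1 (fully open at 1, half-way at 0, shut at -1), set as the call begins (- or left out, the last holds). The fingers move at their own pace and stop on an object; FORCE is the grip in N (left out, the last holds). Time passes only in rows, so rows that repeat a pose let the fingers close. It gives the time, the measured TCP pose, the force, the opening and the grip force at its end, in the units of the state.
- r.sense(): the state, without advancing time (a new reading comes with each control period).
- r.grab_frame(name): name is "side" or "top" or "wrist"; returns the picture (384x512x3 uint8, red, green, blue); there is no depth.
- r.camera_info(name): a dict with "K" (3x3 intrinsics, pixels), "rvec" (rotation vector, rad) and "tvec" (3), from world to camera coordinates, as OpenCV has them; the wrist camera has in their place "mount" (4x4, takes a point from camera to tool coordinates, whose origin is the TCP and whose axes are the flange's). Camera axes: x right, y down, z forward; pixel columns grow to the right and rows downward; lengths in mm; the calibration is good to about 2 mm. A picture is of the moment at which its call begins: read the wrist's pose just before it. camera_info takes no time and is no camera call.
- r.sign_off(): hands the job in; it is judged then, once.
The state is a dict: "clock": time; "qpos": joint angles; "qvel": joint speeds; "joint_efforts": joint torques, N m; "eef_pos": TCP position; "tcp_rot": TCP orientation; "contact_force": force on the tool from outside, world axes, zero at the start; "wrist_torque": the same for the moment, N m; "opening": opening from 0.0 (shut) to 1.0 (fully open); "grasp_force": force on a finger pad.
Only numpy, scipy, OpenCV 4.12 (cv2) and the standard library are available. Lean on these libraries where they do the work, as an engineer would, in place of code of your own. Each camera call takes 0.05 s, during which the arm holds its last target. There are 200 camera calls.

## Working session

There is one attempt and no reset: what is moved stays moved. The work goes in short steps, Python scripts to look and compute and a shell command to move; the robot and the scene stay as the last step left them, time stands still between calls to the robot, and variables do not carry over. Pictures are saved under pics/ and viewed, at most 10 in all, crops included, and the job is handed in when it is done.

```bash
mkdir -p pics; ls; python3 - <<'E'
from rig import r
import cv2,numpy as np
s=r.sense();print(s)
a=[r.grab_frame(n) for n in("side","top")]
for n,i in zip(("side","top"),a):
    cv2.imwrite(f"pics/{n}0.png",i[:,:,::-1]); c=r.camera_info(n);print(n,c)
print(r.camera_info("wrist"))
E
```

```text
pics
{'clock': 0.0, 'qpos': array([ 1.33560615e+00,  3.53666357e-01,  1.63416434e+00, -5.72738225e-06,
        1.15518032e+00, -2.39932676e-03]), 'qvel': array([ 4.05485172e-05,  1.83912223e-03, -1.49851033e-03, -6.13330713e-04,
       -6.14523678e-04, -5.20335492e-04]), 'joint_efforts': array([-5.13411269e-04, -6.05244684e+01, -3.42069697e+01, -7.66522317e-05,
        9.20607214e-03, -2.70079681e-05]), 'eef_pos': array([144.07121546, 607.66598631, 230.53737897]), 'tcp_rot': array([-3.14017428e+00,  1.83338954e-06,  2.90880412e+00]), 'contact_force': array([ 0.24394096, -0.2279333 ,  1.09209651]), 'wrist_torque': array([0.02554132, 0.00134899, 0.04105601]), 'grasp_force': 0.0, 'opening': 0.9995091699787102}
side {'K': array([[373.89134974,   0.        , 249.2773056 ],
       [  0.        , 373.89134974, 189.00775928],
       [  0.        ,   0.        ,   1.        ]]), 'rvec': array([ 1.64920493, -2.4016851 ,  0.44456735]), 'tvec': array([179.02944718, 559.67064573, 879.51525212])}
top {'K': array([[495.04734069,   0.        , 251.0079226 ],
       [  0.        , 495.04734069, 190.85108019],
       [  0.        ,   0.        ,   1.        ]]), 'rvec': array([ 2.16037563, -2.13692343,  0.14400464]), 'tvec': array([ -13.07477958,  563.23601164, 1324.68502701])}
{'K': array([[327.79686137,   0.        , 258.55412571],
       [  0.        , 327.79686137, 193.40312321],
       [  0.        ,   0.        ,   1.        ]]), 'mount': array([[-3.93175649e-04, -9.56532323e-01, -2.91626062e-01,
         7.43745004e+01],
       [ 9.99999810e-01, -5.14268258e-04,  3.38579607e-04,
         2.62910998e-01],
       [-4.73836365e-04, -2.91625874e-01,  9.56532344e-01,
        -1.41976510e+02],
       [ 0.00000000e+00,  0.00000000e+00,  0.00000000e+00,
         1.00000000e+00]])}
```

View pics/top0.png

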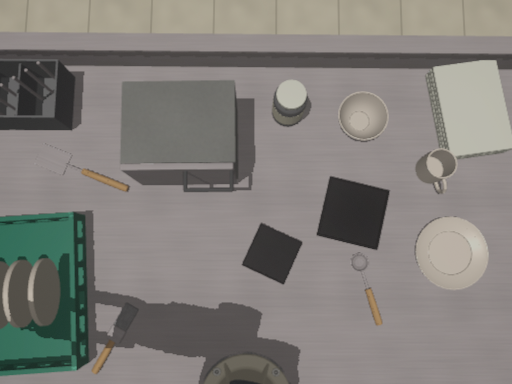

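View pics/side0.png

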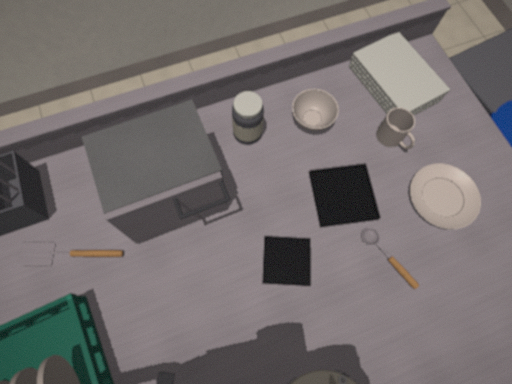

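Top view: the cupboard roof is at about (180,125), its front edge at row ~163 and the bar handle at (210,188). There are two black trays: the larger at (353,213) and a smaller look-alike at (272,253). The larger one is meant. In the side view they are at (344,195) and (287,261).

```bash
cat > h.py <<'E'
from rig import r
import cv2,numpy as np
from scipy.spatial.transform import Rotation as Ro
def cam(n,s=None):
    c=r.camera_info(n);K=c["K"]
    if n=="wrist":
        s=s or r.sense();T=np.eye(4);T[:3,:3]=Ro.from_euler('xyz',s['tcp_rot']).as_matrix();T[:3,3]=s['eef_pos']
        W=np.linalg.inv(T@c["mount"]);return K,W[:3,:3],W[:3,3]
    return K,cv2.Rodrigues(np.array(c["rvec"]))[0],np.array(c["tvec"])
def plane(C,px,z):
    K,R,t=C;o=-R.T@t;d=R.T@np.linalg.inv(K)@[px[0],px[1],1];return o+d*(z-o[2])/d[2]
def proj(C,p):
    K,R,t=C;q=K@(R@np.array(p)+t);return q[:2]/q[2]
def delta(p,rpy=None,s=None):
    """row (scaled) from present pose to TCP p, orientation rpy"""
    s=s or r.sense();R=Ro.from_euler('xyz',s['tcp_rot'])
    t=R.inv().apply(np.array(p)-s['eef_pos'])/200
    w=(R.inv()*Ro.from_euler('xyz',rpy)).as_rotvec()/np.pi if rpy is not None else np.zeros(3)
    return np.round(np.r_[t,w],3)
E
python3 - <<'E'
from h import *
T=cam("top");S=cam("side")
im=cv2.imread("pics/top0.png")
m=cv2.inRange(im[:,:,:].max(2),0,36)
cs,_=cv2.findContours(m,0,2)
for c in cs:
    if cv2.contourArea(c)>800:
        q=cv2.minAreaRect(c);b=cv2.boxPoints(q);print(np.round(q[0]),np.round(q[1]),[np.round(plane(T,p,20)[:2]) for p in b])
s=cv2.imread("pics/side0.png");m=cv2.inRange(s.max(2),0,36)
for c in cv2.findContours(m,0,2)[0]:
    if cv2.contourArea(c)>1200:
        q=cv2.minAreaRect(c);b=cv2.boxPoints(q);print('S',np.round(q[0]),[np.round(plane(S,p,20)[:2]) for p in b])
a=cv2.resize(im[70:200,105:255],None,fx=4,fy=4,interpolation=2)
b=cv2.resize(im[165:295,240:390],None,fx=4,fy=4,interpolation=2)
o=np.vstack([np.hstack([a,b])]);o=cv2.convertScaleAbs(cv2.resize(o,(800,347)),alpha=1.8)
cv2.imwrite("pics/c1.png",o)
E
```

```text
S [286. 260.] [array([360.,  14.]), array([469., -35.]), array([ 421., -147.]), array([313., -93.])]
S [344. 195.] [array([ 603., -229.]), array([ 563., -409.]), array([ 406., -350.]), array([ 446., -180.])]
```

View pics/c1.png

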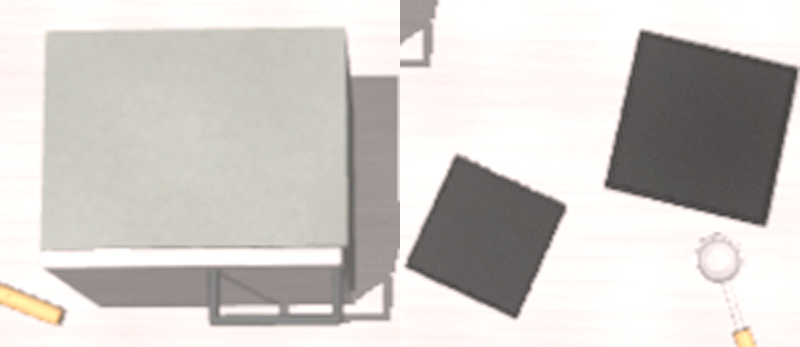

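The crop confirms it: right half has the large tray with corners (640,30),(797,68),(766,225),(606,187), about 170 mm, against the small look-alike at (485,235). Left half shows the roof, the white door top edge at rows 248-268, and the handle bar at row 320, columns 212-340.

```bash
python3 - <<'E'
from h import *
T=cam("top");k=150/400
L=lambda u,v:(105+(u+.5)*k-.5,70+(v+.5)*k-.5); Rr=lambda u,v:(240+(u-400+.5)*k-.5,165+(v+.5)*k-.5)
for n,p in dict(bl=(48,30),br=(345,28),fr=(345,246),fl=(42,250),dfl=(44,268),dfr=(343,264)).items():print(n,np.round(plane(T,L(*p),250)[:2],1))
for p in((212,320),(340,319)):print('bar',np.round(plane(T,L(*p),225)[:2],1))
t=[plane(T,Rr(*p),20)[:2] for p in((640,30),(797,68),(766,225),(606,187))]
print(np.round(t,1),np.mean(t,0),[np.linalg.norm(t[i]-t[i-1]) for i in range(4)])
s=r.sense()
print(Ro.from_euler('xyz',s['tcp_rot']).as_matrix().round(2))
E
```

```text
bl [797.  302.9]
br [801.5  35.8]
fr [602.1  32.6]
fl [595.7 298.8]
dfl [579.7 296.3]
dfr [586.   34.1]
bar [538.7 151.1]
bar [540.8  37. ]
[[ 610.5 -226.9]
 [ 571.9 -390.7]
 [ 408.3 -354.4]
 [ 445.5 -190. ]] [ 509.0550437  -290.48145762] [np.float64(169.04541755654344), np.float64(168.26936429126883), np.float64(167.5931741167234), np.float64(168.55675133476998)]
[[-0.97  0.23 -0.  ]
 [ 0.23  0.97 -0.  ]
 [ 0.   -0.   -1.  ]]
```

```bash
cat >> h.py <<'E'
H=np.array([596.6,298.2]);PSI=0.02
def door(th,rad,nx):
    """world xy of point rad from hinge line, nx along inner normal, door at th"""
    a=PSI-th;n=np.array([np.cos(a),np.sin(a)]);d=np.array([np.sin(a),-np.cos(a)]);return H+rad*d+nx*n
def chain(*wps):
    s=dict(r.sense())
    for p,y in wps:
        print(list(delta(p,[np.pi,0,y],s)),np.round(p),round(y,2));s['eef_pos']=np.array(p);s['tcp_rot']=np.array([np.pi,0,y])
E
python3 -c "
from h import *
b=door(0,205,-61);print(b)
chain(((260,450,300),2.4),((400,270,300),1.85),((*b,300),1.59),((*b,206),1.59))"
```

```text
[539.71192627  92.02107997]
[np.float64(-0.746), np.float64(-0.634), np.float64(-0.346), np.float64(-0.0), np.float64(0.0), np.float64(0.162)] [260 450 300] 2.4
[np.float64(-1.124), np.float64(-0.191), np.float64(-0.0), np.float64(-0.0), np.float64(-0.0), np.float64(0.175)] [400 270 300] 1.85
[np.float64(-1.048), np.float64(0.426), np.float64(0.0), np.float64(0.0), np.float64(-0.0), np.float64(0.083)] [540.  92. 300.] 1.59
[np.float64(0.0), np.float64(-0.0), np.float64(0.47), np.float64(0.0), np.float64(0.0), np.float64(0.0)] [540.  92. 206.] 1.59
```

```bash
python3 -m inch '[[[-0.2,-0.16,-0.1,0,0,0.04],[-0.4,-0.32,-0.2,0,0,0.08],[-0.6,-0.5,-0.3,0,0,0.12],[-0.75,-0.63,-0.35,0,0,0.16],[-0.75,-0.63,-0.35,0,0,0.16]]]' -0.25 60
python3 -m inch '[[[-0.2,-0.04,0,0,0,0.035],[-0.4,-0.08,0,0,0,0.07],[-0.6,-0.12,0,0,0,0.11],[-0.8,-0.15,0,0,0,0.14],[-0.95,-0.17,0,0,0,0.17],[-0.95,-0.17,0,0,0,0.17]]]'
python3 -c "
from h import *
b=door(0,205,-61)
chain(((*b,300),1.59))"
```

```text
clock: 0.52
eef_pos: [261.6, 449.2, 301.6]
tcp_rot: [-3.141, 0.0, 2.398]
contact_force: [0.4, 0.1, -0.1]
opening: 0.379
grasp_force: 0.0
clock: 1.02
eef_pos: [381.7, 294.4, 301.2]
tcp_rot: [3.141, 0.002, 1.863]
contact_force: [-0.2, -0.4, 0.4]
opening: 0.374
grasp_force: 0.0
[np.float64(-1.197), np.float64(0.465), np.float64(0.009), np.float64(0.0), np.float64(0.001), np.float64(0.087)] [540.  92. 300.] 1.59
```

```bash
python3 -m inch '[[[-0.2,0.07,0,0,0,0.03],[-0.4,0.15,0,0,0,0.06],[-0.6,0.23,0,0,0,0.087],[-0.8,0.31,0,0,0,0.087],[-1,0.39,0,0,0,0.087],[-1,0.465,0,0,0,0.087],[-1,0.465,0,0,0,0.087]]]'
python3 - <<'E'
from h import *
b=door(0,205,-61)
chain(((*b,206),1.59))
s=r.sense();C=cam("wrist",s);cv2.imwrite("pics/w1.png",r.grab_frame("wrist")[:,:,::-1])
print([proj(C,[*door(0,q,-61),225]).round() for q in(150,260)],proj(C,[*b,225]))
E
```

```text
clock: 1.6
eef_pos: [530.1, 133.3, 300.9]
tcp_rot: [3.141, 0.0, 1.596]
contact_force: [-0.2, 0.0, -0.6]
opening: 0.376
grasp_force: 0.0
[np.float64(-0.207), np.float64(0.042), np.float64(0.475), np.float64(0.0), np.float64(0.0), np.float64(0.002)] [540.  92. 206.] 1.59
[array([271., 186.]), array([269., 321.])] [269.94256087 257.85797411]
```

View pics/w1.png

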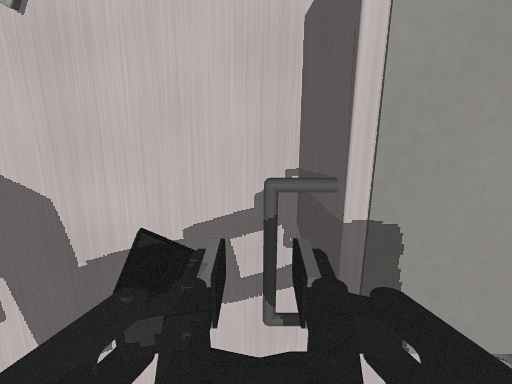

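The bar runs at column 270 from row 185 to 320, as predicted (271→269). The fingers straddle it, so I descend and pinch.

```bash
python3 -m inch '[[[-0.1,0.02,0.1,0,0,0],[-0.207,0.042,0.15,0,0,0],[-0.207,0.042,0.3,0,0,0],[-0.207,0.042,0.42,0,0,0],[-0.207,0.042,0.475,0,0,0],[-0.207,0.042,0.475,0,0,0]]]'
python3 -m inch '[[[0,0,0,0,0,0],[0,0,0,0,0,0],[0,0,0,0,0,0],[0,0,0,0,0,0],[0,0,0,0,0,0]]]' -1 60
python3 -c "
from h import *
s=r.sense()
for t in(.04,.08,.12,.16,.2,.24):print(t,list(delta((*door(t,205,-61),206),[np.pi,0,1.59-t],s)))
"
```

```text
clock: 2.15
eef_pos: [534.3, 94.3, 203.8]
tcp_rot: [-3.136, 0.0, 1.6]
contact_force: [-1.0, 0.0, -0.5]
opening: 0.377
grasp_force: 0.0
clock: 2.57
eef_pos: [537.9, 94.4, 207.8]
tcp_rot: [3.139, -0.001, 1.599]
contact_force: [0.2, 3.4, 4.2]
opening: 0.093
grasp_force: 59.1
0.04 [np.float64(0.001), np.float64(-0.032), np.float64(0.009), np.float64(0.001), np.float64(-0.0), np.float64(0.015)]
0.08 [np.float64(0.016), np.float64(-0.072), np.float64(0.009), np.float64(0.001), np.float64(-0.0), np.float64(0.028)]
0.12 [np.float64(0.033), np.float64(-0.112), np.float64(0.009), np.float64(0.001), np.float64(-0.0), np.float64(0.041)]
0.16 [np.float64(0.051), np.float64(-0.15), np.float64(0.008), np.float64(0.001), np.float64(-0.0), np.float64(0.054)]
0.2 [np.float64(0.07), np.float64(-0.188), np.float64(0.008), np.float64(0.001), np.float64(-0.0), np.float64(0.066)]
0.24 [np.float64(0.091), np.float64(-0.226), np.float64(0.008), np.float64(0.001), np.float64(-0.001), np.float64(0.079)]
```

```bash
python3 -m inch '[[[0.004,-0.03,0,0,0,0.013],[0.018,-0.07,0,0,0,0.026],[0.035,-0.11,0,0,0,0.039],[0.053,-0.15,0,0,0,0.052],[0.072,-0.188,0,0,0,0.065],[0.08,-0.205,0,0,0,0.07],[0.086,-0.217,0,0,0,0.074],[0.086,-0.217,0,0,0,0.074]]]'
```

```text
clock: 3.23
eef_pos: [495.3, 111.8, 207.8]
tcp_rot: [3.136, -0.005, 1.366]
contact_force: [5.8, 10.8, 0.1]
opening: 0.087
grasp_force: 59.1
```

```bash
python3 -m inch '[[[0,0,0,0,0,0],[0,0,0,0,0,0],[0,0,0,0,0,0],[0,0,0,0,0,0],[0,0,-0.15,0,0,0],[0,0,-0.3,0,0,0],[0,0,-0.42,0,0,0],[0,0,-0.42,0,0,0]]]' -0.4
python3 -c "
from h import *
c=door(.228,222,20)
chain(((*c,292),2.93))
s=r.sense();q=np.array(s['eef_pos']);print(s['opening'])"
```

```text
clock: 3.9
eef_pos: [495.3, 109.9, 295.1]
tcp_rot: [3.135, -0.003, 1.366]
contact_force: [-0.4, 0.2, 0.6]
opening: 0.298
grasp_force: 0.0
[np.float64(-0.086), np.float64(0.401), np.float64(0.018), np.float64(0.002), np.float64(0.001), np.float64(-0.498)] [570.  77. 292.] 2.93
0.29841346385978695
```

```bash
python3 -m inch '[[[0,0.1,0,0,0,-0.04],[-0.04,0.2,0,0,0,-0.08],[-0.06,0.3,0,0,0,-0.12],[-0.086,0.4,0,0,0,-0.16],[-0.086,0.4,0,0,0,-0.2],[-0.086,0.4,0,0,0,-0.24],[-0.086,0.4,0,0,0,-0.28],[-0.086,0.4,0,0,0,-0.32]]]' -1
python3 -c "
from h import *
s=r.sense();print(delta((*door(.228,222,20),292),[np.pi,0,2.93],s))"
```

```text
clock: 4.57
eef_pos: [567.5, 76.1, 289.4]
tcp_rot: [-3.14, -0.001, 2.372]
contact_force: [0.3, 0.4, 0.2]
opening: 0.002
grasp_force: 0.0
[-0.008  0.012 -0.013 -0.    -0.    -0.178]
```

```bash
python3 -m inch '[[[0,0,0,0,0,-0.04],[0,0,0,0,0,-0.08],[0,0,0,0,0,-0.12],[0,0,0,0,0,-0.16],[0,0,0,0,0,-0.178],[0,0,0,0,0,-0.178]]]' -1
python3 - <<'E'
from h import *
s=r.sense();print(s['eef_pos'],s['tcp_rot']);C=cam("wrist",s);w=r.grab_frame("wrist");t=r.grab_frame("top");T=cam("top")
for n,i,c in(("w",w,C),("t",t,T)):
  for q,x,z in((265,0,250),(60,0,250),(222,30,222),(204,79,222),(240,79,222)):print(n,q,x,proj(c,[*door(.228,q,x),z]).round())
t=cv2.resize(t[110:206,150:278],(512,384),interpolation=2)
o=cv2.convertScaleAbs(cv2.resize(np.hstack([w,t]),(800,300),interpolation=3),alpha=1.6)
cv2.imwrite("pics/w2.png",o[:,:,::-1])
E
```

```text
clock: 5.07
eef_pos: [567.5, 76.3, 289.5]
tcp_rot: [-3.141, -0.001, 2.928]
contact_force: [0.3, -0.2, -0.3]
opening: -0.0
grasp_force: 0.0
[567.4670456   76.28524637 289.54893769] [-3.14101506e+00 -1.04846867e-03  2.92791332e+00]
w 265 0 [186. 197.]
w 60 0 [539. 195.]
w 222 30 [260. 226.]
w 204 79 [285. 288.]
w 240 79 [236. 288.]
t 265 0 [231. 187.]
t 60 0 [146. 169.]
t 222 30 [217. 173.]
t 204 79 [214. 152.]
t 240 79 [229. 155.]
```

View pics/w2.png

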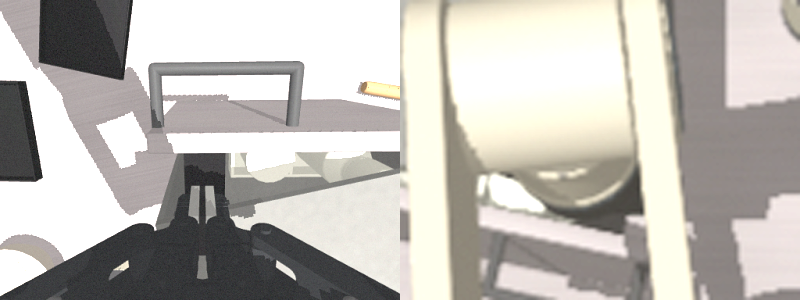

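The wrist view (left half) shows the door's inner top edge at row ~153 and the black catch plate at columns 183-228, right under the shut fingers, as predicted. I go down into the gap and push.

```bash
python3 -m inch '[[[0,0,0.1,0,0,0],[0,0,0.2,0,0,0],[0,0,0.29,0,0,0],[0,0,0.32,0,0,0],[0,0,0.32,0,0,0]]]' -1
python3 -m inch '[[[0,0,0.04,0,0,0],[0,0,0.07,0,0,0],[0,0,0.095,0,0,0],[0,0,0.105,0,0,0],[0,0,0.105,0,0,0]]]'
python3 -c "
from h import *
s=r.sense();p=np.array(s['eef_pos'])[:2];print(s['wrist_torque'])
d=p-H;th0=.228;a=PSI-th0;n=np.array([np.cos(a),np.sin(a)]);e=np.array([np.sin(a),-np.cos(a)]);print('rad,nx',d@e,d@n)
for t in(.26,.30,.34,.38,.42,.46,.5,.55):print(t,list(delta((*door(t,d@e,11),204),[np.pi,0,3.157-t],s)))
"
```

```text
clock: 5.58
eef_pos: [566.7, 76.4, 224.6]
tcp_rot: [-3.14, -0.003, 2.924]
contact_force: [-0.1, -0.1, -0.0]
opening: -0.001
grasp_force: 0.0
clock: 6.0
eef_pos: [568.2, 76.7, 205.5]
tcp_rot: [3.141, 0.001, 2.925]
contact_force: [0.0, 0.3, 5.1]
opening: -0.0
grasp_force: 2.6
[-0.01550208 -0.04093572  0.01894392]
rad,nx 222.56887403681102 17.998899077260596
0.26 [np.float64(0.071), np.float64(-0.002), np.float64(0.008), np.float64(0.0), np.float64(0.0), np.float64(0.009)]
0.3 [np.float64(0.115), np.float64(-0.002), np.float64(0.008), np.float64(0.0), np.float64(0.0), np.float64(0.022)]
0.34 [np.float64(0.16), np.float64(-0.001), np.float64(0.008), np.float64(0.0), np.float64(0.0), np.float64(0.034)]
0.38 [np.float64(0.204), np.float64(0.003), np.float64(0.007), np.float64(0.0), np.float64(0.0), np.float64(0.047)]
0.42 [np.float64(0.248), np.float64(0.008), np.float64(0.007), np.float64(0.0), np.float64(0.0), np.float64(0.06)]
0.46 [np.float64(0.292), np.float64(0.015), np.float64(0.007), np.float64(0.0), np.float64(0.0), np.float64(0.073)]
0.5 [np.float64(0.336), np.float64(0.023), np.float64(0.007), np.float64(0.0), np.float64(0.0), np.float64(0.085)]
0.55 [np.float64(0.39), np.float64(0.037), np.float64(0.007), np.float64(0.0), np.float64(0.0), np.float64(0.101)]
```

```bash
python3 -m inch '[[[0.03,0,0.004,0,0,0],[0.06,0,0.005,0,0,0.006],[0.09,-0.001,0.005,0,0,0.014],[0.12,-0.002,0.005,0,0,0.023],[0.15,-0.001,0.005,0,0,0.031],[0.18,0,0.005,0,0,0.04],[0.21,0.003,0.005,0,0,0.049],[0.24,0.007,0.005,0,0,0.058]]]'
python3 -c "
from h import *
s=r.sense();print(s['wrist_torque'])
for t in(.46,.5,.54,.58,.63,.68,.73,.78):print(t,list(delta((*door(t,222.5,11),204),[np.pi,0,3.157-t],s)))
"
```

```text
clock: 6.67
eef_pos: [521.5, 88.3, 205.1]
tcp_rot: [3.141, 0.001, 2.742]
contact_force: [-0.2, -1.3, 5.2]
opening: -0.002
grasp_force: 2.7
[-0.20509469 -0.07665109  0.01923736]
0.46 [np.float64(0.053), np.float64(-0.001), np.float64(0.005), np.float64(0.0), np.float64(0.0), np.float64(0.014)]
0.5 [np.float64(0.097), np.float64(-0.0), np.float64(0.005), np.float64(0.0), np.float64(0.0), np.float64(0.027)]
0.54 [np.float64(0.142), np.float64(0.002), np.float64(0.005), np.float64(0.0), np.float64(0.0), np.float64(0.04)]
0.58 [np.float64(0.186), np.float64(0.006), np.float64(0.005), np.float64(0.0), np.float64(0.0), np.float64(0.052)]
0.63 [np.float64(0.241), np.float64(0.013), np.float64(0.005), np.float64(0.0), np.float64(0.0), np.float64(0.068)]
0.68 [np.float64(0.296), np.float64(0.024), np.float64(0.005), np.float64(0.0), np.float64(0.0), np.float64(0.084)]
0.73 [np.float64(0.35), np.float64(0.037), np.float64(0.005), np.float64(0.0), np.float64(0.0), np.float64(0.1)]
0.78 [np.float64(0.404), np.float64(0.052), np.float64(0.005), np.float64(0.0), np.float64(0.0), np.float64(0.116)]
```

```bash
python3 -m inch '[[[0.04,0,0.003,0,0,0.01],[0.08,0,0.003,0,0,0.022],[0.12,0.001,0.003,0,0,0.034],[0.17,0.004,0.003,0,0,0.048],[0.22,0.01,0.003,0,0,0.062],[0.28,0.02,0.003,0,0,0.08],[0.34,0.034,0.003,0,0,0.097],[0.4,0.05,0.003,0,0,0.115]]]'
python3 -c "
from h import *
s=r.sense();print(s['wrist_torque'])
for t in(.8,.86,.92,.98,1.04,1.1,1.16,1.2):print(t,list(delta((*door(t,222.5,11),206),[np.pi,0,3.157-t],s)))
"
```

```text
clock: 7.33
eef_pos: [451.4, 128.7, 204.4]
tcp_rot: [3.141, 0.001, 2.379]
contact_force: [0.8, 0.4, 5.3]
opening: 0.001
grasp_force: 2.7
[ 0.09092111 -0.3041783  -0.00546697]
0.8 [np.float64(0.025), np.float64(0.001), np.float64(-0.008), np.float64(0.0), np.float64(0.0), np.float64(0.007)]
0.86 [np.float64(0.092), np.float64(0.001), np.float64(-0.008), np.float64(0.0), np.float64(0.0), np.float64(0.026)]
0.92 [np.float64(0.159), np.float64(0.005), np.float64(-0.008), np.float64(0.0), np.float64(0.0), np.float64(0.045)]
0.98 [np.float64(0.225), np.float64(0.013), np.float64(-0.008), np.float64(0.0), np.float64(0.0), np.float64(0.064)]
1.04 [np.float64(0.291), np.float64(0.024), np.float64(-0.008), np.float64(0.0), np.float64(0.0), np.float64(0.083)]
1.1 [np.float64(0.356), np.float64(0.04), np.float64(-0.008), np.float64(0.0), np.float64(0.0), np.float64(0.103)]
1.16 [np.float64(0.419), np.float64(0.06), np.float64(-0.008), np.float64(0.0), np.float64(0.0), np.float64(0.122)]
1.2 [np.float64(0.461), np.float64(0.075), np.float64(-0.009), np.float64(0.0), np.float64(0.0), np.float64(0.134)]
```

```bash
python3 -m inch '[[[0.05,0.001,-0.01,0,0,0.012],[0.11,0.002,-0.02,0,0,0.03],[0.17,0.006,-0.03,0,0,0.048],[0.23,0.014,-0.04,0,0,0.066],[0.29,0.024,-0.05,0,0,0.083],[0.35,0.038,-0.06,0,0,0.1],[0.41,0.057,-0.06,0,0,0.118],[0.46,0.075,-0.06,0,0,0.134]]]'
python3 -c "
from h import *
s=r.sense();print(s['wrist_torque'])
for t in(1.22,1.27,1.32,1.37,1.42,1.47,1.52,1.56,1.6):print(t,list(delta((*door(t,222.5,11),217),[np.pi,0,3.157-t],s)))
"
```

```text
clock: 8.0
eef_pos: [394.6, 203.2, 216.2]
tcp_rot: [3.141, 0.0, 1.958]
contact_force: [0.3, -0.9, 3.5]
opening: -0.001
grasp_force: 1.8
[-0.14594637 -0.05557571 -0.00338668]
1.22 [np.float64(0.022), np.float64(0.001), np.float64(-0.004), np.float64(0.0), np.float64(0.0), np.float64(0.007)]
1.27 [np.float64(0.077), np.float64(0.001), np.float64(-0.004), np.float64(0.0), np.float64(0.0), np.float64(0.023)]
1.32 [np.float64(0.133), np.float64(0.003), np.float64(-0.004), np.float64(0.0), np.float64(0.0), np.float64(0.039)]
1.37 [np.float64(0.188), np.float64(0.009), np.float64(-0.004), np.float64(0.0), np.float64(0.0), np.float64(0.054)]
1.42 [np.float64(0.243), np.float64(0.016), np.float64(-0.004), np.float64(0.0), np.float64(0.0), np.float64(0.07)]
1.47 [np.float64(0.298), np.float64(0.027), np.float64(-0.004), np.float64(0.0), np.float64(-0.0), np.float64(0.086)]
1.52 [np.float64(0.352), np.float64(0.04), np.float64(-0.004), np.float64(0.0), np.float64(-0.0), np.float64(0.102)]
1.56 [np.float64(0.395), np.float64(0.053), np.float64(-0.004), np.float64(0.0), np.float64(-0.0), np.float64(0.115)]
1.6 [np.float64(0.437), np.float64(0.067), np.float64(-0.004), np.float64(0.0), np.float64(-0.0), np.float64(0.128)]
```

```bash
python3 -m inch '[[[0.06,0.001,0,0,0,0.018],[0.12,0.003,0,0,0,0.035],[0.18,0.008,0,0,0,0.052],[0.24,0.016,0,0,0,0.07],[0.29,0.025,0,0,0,0.084],[0.335,0.036,0,0,0,0.098],[0.37,0.046,0,0,0,0.108],[0.395,0.053,0,0,0,0.115]]]'
python3 -m inch '[[[0,0,0,0,0,0],[0,0,-0.2,0,0,0],[-0.1,0,-0.35,0,0,0],[-0.3,0.1,-0.5,0,0,0],[-0.5,0.2,-0.5,0,0,0],[-0.5,0.3,-0.5,0,0,0],[-0.5,0.4,-0.5,0,0,0],[-0.5,0.4,-0.5,0,0,0]]]' 
python3 - <<'E'
from h import *
s=r.sense();print(s['eef_pos'],s['tcp_rot']);C=cam("wrist",s);w=r.grab_frame("wrist");t=r.grab_frame("top");T=cam("top")
for n,i,c in(("w",w,C),("t",t,T)):
  for q,x,z in((265,0,250),(0,0,250),(65,38,230),(145,38,230),(65,38,155),(145,38,155)):print(n,q,x,proj(c,[*door(1.56,q,x),z]).round())
cv2.imwrite("pics/t3r.png",t[:,:,::-1]);cv2.imwrite("pics/w3r.png",w[:,:,::-1])
t=cv2.resize(t[110:254,100:292],(512,384),interpolation=2)
o=cv2.convertScaleAbs(cv2.resize(np.hstack([w,t]),(800,300),interpolation=3),alpha=1.5)
cv2.imwrite("pics/w3.png",o[:,:,::-1])
E
```

```text
clock: 8.67
eef_pos: [374.2, 280.3, 215.9]
tcp_rot: [-3.141, 0.0, 1.598]
contact_force: [-0.8, -1.1, 4.0]
opening: -0.004
grasp_force: 1.9
clock: 9.33
eef_pos: [460.7, 181.0, 316.0]
tcp_rot: [3.139, -0.0, 1.598]
contact_force: [-1.2, -0.2, -0.2]
opening: 0.001
grasp_force: 0.0
[460.65271249 180.95493324 316.01742012] [ 3.13934058e+00 -1.71334568e-04  1.59786272e+00]
w 265 0 [38. 25.]
w 0 0 [501.  23.]
w 65 38 [370.  93.]
w 145 38 [249.  93.]
w 65 38 [342.  93.]
w 145 38 [252.  93.]
t 265 0 [119. 278.]
t 0 0 [121. 163.]
t 65 38 [139. 191.]
t 145 38 [138. 225.]
t 65 38 [145. 195.]
t 145 38 [145. 227.]
```

View pics/w3.png

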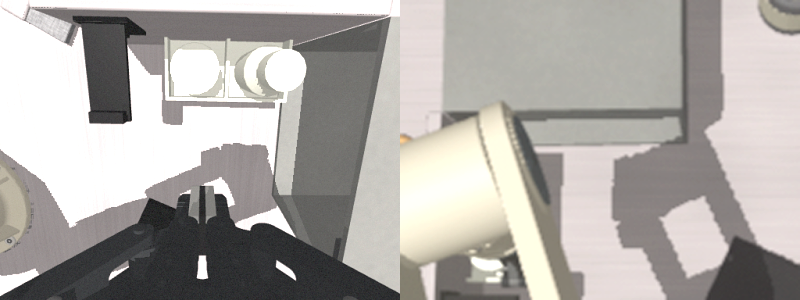

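The view from the wrist shows the open door at the top, the tall bottle's cap at crop (285,69), in the hinge-side pocket, and the squat jar at (194,70) in the other.

```bash
python3 - <<'E'
from h import *
s={'eef_pos':[460.653,180.955,316.017],'tcp_rot':[3.13934,-.00017,1.59786]}
C=cam("wrist",s);g=cv2.imread("pics/w3r.png",0)
for c in (cv2.HoughCircles(cv2.GaussianBlur(g,(3,3),0)[50:130,310:420],3,1,15,param1=60,param2=12,minRadius=18,maxRadius=34) if True else 0)[0][:4]:
    p=np.array(c[:2])+[310,50];print(p,c[2],plane(C,p,230).round(1))
print('top edge',plane(C,(10*1.28+0,19),250).round(),plane(C,(380*1.28,15*1.28),250).round())
b=plane(C,(365,88),230);print(b,g[88,365],g[88,330:405:5])
E
```

```text
[345.5  91.5] 33.4 [516.7 258.5 230. ]
[366.5  90.5] 27.7 [530.5 259.5 230. ]
top edge [318. 293. 250.] [588. 300. 250.]
[529.34425677 261.03114564 230.        ] 234 [118 123 243 237 236 236 235 234 234 233 234 231 235  76  77]
```

```bash
python3 -c "
from h import *
chain(((530,260,290),1.598),((530,260,192),1.598))"
python3 -m inch '[[[0.1,0.09,0,0,0,0],[0.2,0.17,0,0,0,0],[0.3,0.25,0,0,0,0],[0.385,0.335,0.05,0,0,0],[0.385,0.335,0.13,0,0,0],[0.385,0.335,0.13,0,0,0]]]' 0.35 50
python3 -c "
from h import *
chain(((530,260,192),1.598))"
```

```text
[np.float64(0.382), np.float64(0.373), np.float64(0.125), np.float64(-0.0), np.float64(0.0), np.float64(0.0)] [530 260 290] 1.6
[np.float64(-0.0), np.float64(-0.0), np.float64(0.49), np.float64(0.0), np.float64(0.0), np.float64(0.0)] [530 260 192] 1.6
clock: 9.93
eef_pos: [520.3, 261.5, 286.3]
tcp_rot: [-3.136, 0.002, 1.602]
contact_force: [-1.4, -0.1, -0.7]
opening: 0.677
grasp_force: 0.0
[np.float64(-0.008), np.float64(0.051), np.float64(0.471), np.float64(-0.002), np.float64(0.001), np.float64(0.001)] [530 260 192] 1.6
```

```bash
python3 -m inch '[[[-0.008,0.045,0,0,0,0],[-0.008,0.045,0.12,0,0,0],[-0.008,0.045,0.25,0,0,0],[-0.008,0.045,0.38,0,0,0],[-0.008,0.045,0.45,0,0,0],[-0.008,0.045,0.475,0,0,0],[-0.008,0.045,0.475,0,0,0]]]'
python3 -m inch '[[[0,0,0,0,0,0],[0,0,0,0,0,0],[0,0,0,0,0,0],[0,0,0,0,0,0],[0,0,0,0,0,0]]]' -1 35
```

```text
clock: 10.52
eef_pos: [531.0, 259.2, 194.5]
tcp_rot: [-3.14, 0.001, 1.6]
contact_force: [-0.7, -0.4, 0.0]
opening: 0.676
grasp_force: 0.0
clock: 10.93
eef_pos: [532.0, 260.1, 196.5]
tcp_rot: [3.14, -0.001, 1.6]
contact_force: [-2.3, -0.3, 6.2]
opening: 0.414
grasp_force: 34.7
```

```bash
python3 -m inch '[[[0,0,-0.03,0,0,0],[0,0,-0.1,0,0,0],[0,0,-0.2,0,0,0],[0,0,-0.3,0,0,0],[0,0,-0.37,0,0,0],[0,0,-0.4,0,0,0],[0,0,-0.4,0,0,0]]]' -1 50
python3 -m inch '[[[-0.05,0,0,0,0,0],[-0.15,0,0,0,0,0],[-0.3,-0.02,0,0,0,0],[-0.45,-0.05,0,0,0,0],[-0.6,-0.08,0,0,0,0],[-0.75,-0.1,0,0,0,0],[-0.9,-0.12,0,0,0,0],[-1,-0.12,0,0,0,0]]]'
python3 -m inch '[[[-0.15,0,0,0,0,0],[-0.3,0,0,0,0,0],[-0.45,0,0,0,0,0],[-0.6,0,0,0,0,0],[-0.75,0,0,0,0,0],[-0.87,0,0,0,0,0],[-0.95,0,0,0,0,0],[-1,0,0,0,0,0]]]'
python3 -c "
from h import *
chain(((509,-290,275),1.6))"
```

```text
clock: 11.52
eef_pos: [532.2, 260.1, 276.5]
tcp_rot: [3.139, -0.001, 1.6]
contact_force: [0.4, 0.8, -3.7]
opening: 0.402
grasp_force: 50.2
clock: 12.18
eef_pos: [511.2, 56.1, 273.2]
tcp_rot: [-3.139, 0.001, 1.599]
contact_force: [0.3, -1.0, -3.4]
opening: 0.404
grasp_force: 50.3
clock: 12.85
eef_pos: [517.7, -143.0, 273.3]
tcp_rot: [-3.139, -0.0, 1.598]
contact_force: [-0.5, -0.2, -3.4]
opening: 0.409
grasp_force: 50.3
[np.float64(-0.734), np.float64(-0.064), np.float64(-0.009), np.float64(-0.001), np.float64(-0.0), np.float64(-0.001)] [ 509 -290  275] 1.6
```

```bash
python3 -m inch '[[[-0.1,0,0,0,0,0],[-0.25,-0.02,0,0,0,0],[-0.4,-0.04,0,0,0,0],[-0.55,-0.06,0,0,0,0],[-0.66,-0.06,0,0,0,0],[-0.72,-0.06,0,0,0,0],[-0.73,-0.06,0,0,0,0],[-0.73,-0.06,0,0,0,0]]]'
python3 -m inch '[[[0,0,0.1,0,0,0],[0,0,0.25,0,0,0],[0,0,0.4,0,0,0],[0,0,0.55,0,0,0],[0,0,0.63,0,0,0],[0,0,0.68,0,0,0],[0,0,0.7,0,0,0],[0,0,0.7,0,0,0]]]'
python3 - <<'E'
from h import *
s=r.sense();C=cam("wrist",s);T=cam("top")
t=r.grab_frame("top");w=r.grab_frame("side")
o=np.hstack([cv2.resize(t[130:310,40:400],(450,225)) ,cv2.resize(w[120:280,240:400],(225,225))])
cv2.imwrite("pics/p4.png",cv2.convertScaleAbs(o,alpha=1.5)[:,:,::-1])
E
```

```text
clock: 13.52
eef_pos: [510.8, -287.0, 273.9]
tcp_rot: [-3.14, -0.001, 1.599]
contact_force: [-0.2, 1.3, -2.8]
opening: 0.407
grasp_force: 50.3
clock: 14.18
eef_pos: [511.3, -286.2, 134.4]
tcp_rot: [-3.141, -0.001, 1.601]
contact_force: [0.2, -0.0, -2.7]
opening: 0.406
grasp_force: 50.5
```

View pics/p4.png

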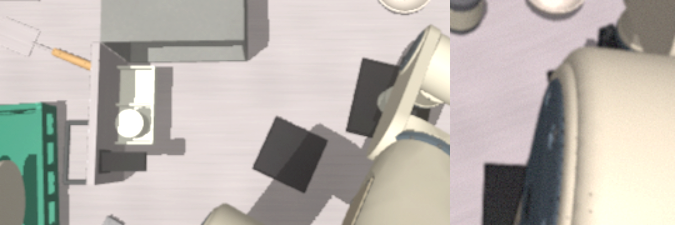

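The door stands open about square with the jar in the caddy at (130,122), and the gripper and bottle are over the large tray. I lower gently.

```bash
python3 -m inch '[[[0,0,0.015,0,0,0],[0,0,0.03,0,0,0],[0,0,0.042,0,0,0],[0,0,0.054,0,0,0],[0,0,0.06,0,0,0],[0,0,0.06,0,0,0]]]'
```

```text
clock: 14.78
eef_pos: [511.0, -287.0, 122.3]
tcp_rot: [-3.141, -0.0, 1.6]
contact_force: [-0.6, 0.2, -2.8]
opening: 0.403
grasp_force: 50.5
```

```bash
python3 -m inch '[[[0,0,0.005,0,0,0],[0,0,0.01,0,0,0],[0,0,0.015,0,0,0],[0,0,0.015,0,0,0]]]'
```

```text
clock: 15.12
eef_pos: [511.5, -287.4, 120.6]
tcp_rot: [3.141, 0.001, 1.6]
contact_force: [-2.3, 0.7, 6.3]
opening: 0.405
grasp_force: 51.8
```

```bash
python3 -m inch '[[[0,0,0,0,0,0],[0,0,0,0,0,0],[0,0,0,0,0,0],[0,0,0,0,0,0],[0,0,0,0,0,0]]]' 0.4
python3 -m inch '[[[0,0,-0.1,0,0,0],[0,0,-0.25,0,0,0],[0,0,-0.45,0,0,0],[0,0,-0.65,0,0,0],[0,0,-0.8,0,0,0],[0.2,0,-0.8,0,0,0],[0.4,0,-0.8,0,0,0],[0.6,0,-0.8,0,0,0]]]'
python3 -m inch '[[[0,0,0,0,0,0],[0.1,-0.1,0,0,0,0],[0.2,-0.3,0,0,0,0],[0.3,-0.4,0,0,0,0],[0.3,-0.4,0,0,0,0]]]'
python3 - <<'E'
from h import *
t=r.grab_frame("top");w=r.grab_frame("side")
o=np.hstack([cv2.resize(t[60:300,40:400],(450,300)) ,cv2.resize(w[60:300,80:400],(350,262))[:,:] if 0 else cv2.resize(w[60:300,100:400],(350,300))])
cv2.imwrite("pics/p5.png",cv2.convertScaleAbs(o,alpha=1.5)[:,:,::-1])
E
```

```text
clock: 15.53
eef_pos: [511.3, -287.0, 119.6]
tcp_rot: [3.142, 0.0, 1.6]
contact_force: [0.9, -1.0, -0.0]
opening: 0.705
grasp_force: 0.0
clock: 16.2
eef_pos: [507.7, -166.3, 280.4]
tcp_rot: [3.14, 0.0, 1.598]
contact_force: [1.2, 0.2, -0.0]
opening: 0.703
grasp_force: 0.0
clock: 16.62
eef_pos: [421.5, -106.9, 279.1]
tcp_rot: [-3.138, -0.002, 1.6]
contact_force: [1.5, -0.6, 0.1]
opening: 0.699
grasp_force: 0.0
```

View pics/p5.png

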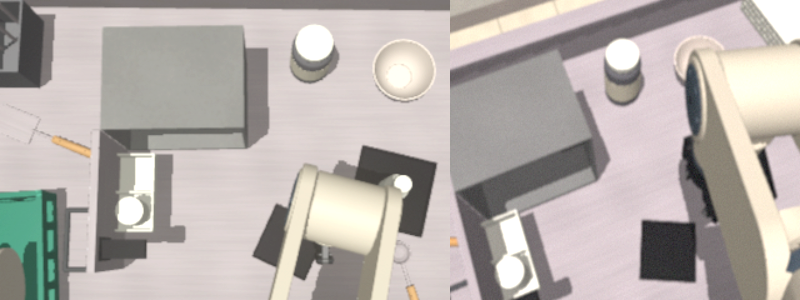

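The bottle stands in the large tray (cap at (402,183)), the door is open square, and the jar is in the caddy. The gripper is clear of everything.

```bash
python3 -c "
from rig import r
print(r.sign_off())"
```

```text
the job is handed in; nothing more can be done
None
```

The job is done and handed in at about 17 s: the tall bottle stands upright in the larger drip tray, the door is open about square, and the jar is still in the caddy.

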